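# Sweep the loose pipe nuts into the dustpan

### The job

The sink trap is fitted and two brass hex nuts are left over on the wooden surface. Using only the fingertips, sweep both along the surface over the front lip and fully into the dustpan; do not pinch or lift them, and do not shift or knock over any of the other things standing about.

Things in the scene. Friction and masses are not known exactly. Their poses are not given: they have to be found in the camera images.
- nut_a: Brass hexagonal pipe nut lying flat, one of two alike: 40 mm across flats (46 mm across corners), 20 mm high, hexagonal through hole 24 mm wide, about 60 to 125 g. Origin: centre of its underside; z up. Loose; slides easily on the wood.
- nut_b: Brass hexagonal pipe nut lying flat, one of two alike: 40 mm across flats (46 mm across corners), 20 mm high, hexagonal through hole 24 mm wide, about 60 to 125 g. Origin: centre of its underside; z up. Loose; slides easily on the wood.
- pan: Grey plastic dustpan lying flat, fixed (does not move), 240 mm wide outside, 150 mm deep, walled at both sides and the back; a black handle bar (42 mm high) reaches 142 mm beyond the back. Origin: middle of the open mouth's front edge, at surface height; x points from the mouth into the pan (away from the robot within 15 degrees), y across the mouth, z up.
- pan_in (a point): Point on the dustpan's floor, 85 mm behind the mouth's front edge, midway across; same axes. Floor 2.5 mm above the surface; the front lip, 25 mm deep, is a gentle ramp up to it. The mouth has no wall. Inner faces: sides at 116 mm to each side, running the whole depth from the mouth's edge; back 61 mm beyond this point. Walls 4 mm thick, 30 mm high.
- tub: Closed round tub of jointing paste, white with a black lid, standing among the nuts; 57 mm diameter, 36 mm high. Leave alone. Origin: centre of its underside.
- coupling: Plain round brass tube coupling standing on end among the nuts; 40 mm diameter, 32 mm high (round, not hexagonal, and taller than the nuts). Leave alone. Origin: centre of its underside.
- elbow: White plastic pipe elbow lying on its side, two legs at a right angle towards its own -x (48 mm from the origin) and +y (58 mm from the origin), 48 mm diameter at the collars, 48 mm high. Leave alone. Origin: at surface height, 5 mm on the -x side of the point below the bend.
- jar: Glass jar with a red lid, standing; about 90 mm diameter, 100 mm high. Leave alone. Origin: centre of its underside.
- torch: Red metal torch standing on its head; 60 mm diameter at the bottom, 38 mm above, 235 mm high. Leave alone. Origin: centre of its underside.
- cleaner: White plastic bottle of cleaner, standing; 64 mm diameter, 190 mm high. Leave alone. Origin: centre of its underside.
- spray: Blue spray bottle with a white trigger head, standing; 84 mm diameter, 204 mm high, the head reaching up to 55 mm to its own -x. Leave alone. Origin: centre of its underside.
Things that resemble listed ones, but are neither listed nor needed, are in the scene too. What is shaped like the nut_b but turquoise is not meant.

How it is judged:
At the end, for the whole second after the job is handed in: Both nuts lie at rest in the dustpan: each nut's centre at least 38 mm behind the mouth's front edge and between the side and back walls, its underside less than 25 mm above the surface; every other thing is upright and within 20 mm of where it stood (x of nut_a in the frame of pan between 0.038 and 0.146 m and y of nut_a in the frame of pan between -0.116 and 0.116 m and z of nut_a in the frame of pan between -0.004 and 0.025 m and linear speed of each of nut_a, nut_b below 0.02 m/s and x of nut_b in the frame of pan between 0.038 and 0.146 m and y of nut_b in the frame of pan between -0.116 and 0.116 m and z of nut_b in the frame of pan between -0.004 and 0.025 m and distance of each of tub, coupling, elbow, jar, torch, cleaner, spray from where it was at the start of the episode below 0.02 m and angle between each of tub, coupling, elbow, jar, torch, cleaner, spray's own z axis and vertical below 0.3 rad); the robot touches nothing.
It fails at once if a nut is lifted: its underside more than 30 mm above the surface (height (world z) of any of nut_a, nut_b above 0.03 m).
It fails at once if a nut is taken between the fingers (TCP low and right over the nut's centre, with finger force on it) ((horizontal distance between the grasp point and nut_a below 0.012 m and height (world z) of the grasp point below 0.035 m and contact force between the fingers and nut_a above 5 N) or (horizontal distance between the grasp point and nut_b below 0.012 m and height (world z) of the grasp point below 0.035 m and contact force between the fingers and nut_b above 5 N)).
It fails at once if another thing is shifted by more than 20 mm or tipped over (distance of any of tub, coupling, elbow, jar, torch, cleaner, spray from where it was at the start of the episode above 0.02 m or angle between any of tub, coupling, elbow, jar, torch, cleaner, spray's own z axis and vertical above 0.5 rad).
It also fails if it takes over 64 s, if anything falls off the work surface, if the arm or the gripper's body presses on something with over 40 N, if the wrist force passes 120 N, or if a joint passes its speed limit or range.

### The arm

A 6-joint arm with a two-finger parallel gripper is mounted at the origin on the work surface. World frame = base frame: x ahead of the robot, y to its left, z up, the work surface at z = 0. Lengths are in m, angles in rad, forces in N, time in s.
With the tool pointing down it reaches from about 0.35 to 0.95 m from the base axis. Payload 17.4 kg.
Tool frame: the origin (TCP) lies between the finger pads, 19 mm behind the fingertips; this is the grasp point; z points along the fingers, y is the line along which they close (so a half turn about z gives the same grasp; the last joint's range is limited). The gripper opens to 93 mm and grips with 3 to 60 N. Pads are 15 mm wide; open, the fingers measure 128 mm over their backs; the gripper's body (75 mm by 188 mm) begins 65 mm behind the grasp point.
Start: joints at [-0.038, 0.116, 1.442, -0, 1.584, -0.038], TCP at [0.675, -0, 0.237] pointing down, gripper open.
Joint ranges: [-2.83, 2.83], [-0.83, 2.19], [0.07, 2.5], [-1.14, 4.28], [0.01, 3], [-2.97, 2.97]. Speed limits (rad/s): [1.89, 1.89, 2.22, 3.14, 3.14, 3.14].

### API

Orientations are given as a rotation vector (axis times angle).
In Python, from workcell import arm, snapshot, camera_params, job gives the robot as it stands. The module is installed in compiled form; this text tells all that it offers.
- The arm moves only by the shell command python3 -m pendant 'ROWS' [FORCE]. ROWS is JSON, one flat list of numbers, 5 for each row, row after row: the shift along the tool's x, y, z scaled (see below), then the turn about the tool's z scaled (see below), then the opening, from 0 (shut) to 1 (fully open). In form: [x, y, z, spin, fingers, x, y, z, spin, fingers, ...]. A call has 1 to 5 rows; each row is the pose to reach, as a shift and turn from the pose commanded when the call began, along the tool's axes at that moment; what a row does not reach only later rows make up. The controller multiplies each number of a shift by 0.2 m and each number of a turn by 90 degrees. A row lasts 1/8 s, in which the tool goes at most 62.5 mm and 10.7 degrees, less where a joint would pass 70% of its speed; a pose out of reach is approached as far as the arm can. A call with a number of a shift or a turn outside -1 to 1 is refused whole. A call with a gripper value outside its range is refused whole. The fingers move at their own pace and stop on an object; FORCE is the grip in N (left out, the last holds). Time passes only in rows, so rows that repeat a pose let the fingers close. It gives the time, the measured TCP pose, the force, the opening and the grip force at its end, in the units of the state.
- arm.state(): the state, without advancing time (a new reading comes with each control period).
- snapshot(name): name is "scene" or "side" or "wrist"; returns the picture (420x560x3 uint8, red, green, blue); there is no depth.
- camera_params(name): a dict with "vfov" (degrees; the focal length in pixels is half the picture's height over the tangent of half this angle, whatever the lens; pixels are square), "cx", "cy" (the principal point, pixels), "D" ([k1, k2, p1, p2, k3] as OpenCV has them; the pictures are not rectified), "T" (4x4, takes a point from camera to world coordinates). Camera axes: x right, y up, looking along -z (the intrinsics and any distortion apply to the point x, -y, -z); pixel columns grow to the right and rows downward; lengths in m; the calibration is good to about 2 mm. A picture is of the moment at which its call begins: read the wrist's pose just before it. camera_params takes no time and is no camera call; for the wrist camera it gives the pose at the moment of the call.
- job.close_job(): hands the job in; it is judged then, once.
The state is a dict: "time": time; "joint_positions": joint angles; "joint_vel": joint speeds; "joint_torque": joint torques, N m; "eef_pos": TCP position; "orientation": TCP orientation; "force": force on the tool from outside, world axes, zero at the start; "ft_torque": the same for the moment, N m; "grip_width": finger opening in m; "finger_force": force on a finger pad.
Only numpy, scipy, OpenCV 4.12 (cv2) and the standard library are available. Lean on these libraries where they do the work, as an engineer would, in place of code of your own. Each camera call takes 0.05 s, during which the arm holds its last target. There are 200 camera calls.

## Working session

There is one attempt and no reset: what is moved stays moved. The work goes in short steps, Python scripts to look and compute and a shell command to move; the robot and the scene stay as the last step left them, time stands still between calls to the robot, and variables do not carry over. Pictures are saved under pics/ and viewed, at most 10 in all, crops included, and the job is handed in when it is done.

```bash
mkdir -p pics; cat > h.py <<'E'
import numpy as np, cv2
from workcell import arm, snapshot, camera_params, job
def K(p,h=420):
    f=h/2/np.tan(np.radians(p["vfov"])/2); return np.array([[f,0,p["cx"]],[0,f,p["cy"]],[0,0,1.]])
def px2w(p,uv,z):
    uv=np.array(uv,float).reshape(-1,1,2)
    n=cv2.undistortPoints(uv,K(p),np.array(p["D"],float)).reshape(-1,2)
    T=np.array(p["T"]); d=np.c_[n[:,0],-n[:,1],-np.ones(len(n))]@T[:3,:3].T; o=T[:3,3]
    return o+d*((z-o[2])/d[:,2])[:,None]
def w2px(p,X):
    T=np.array(p["T"]); X=(np.atleast_2d(X)-T[:3,3])@T[:3,:3]; X=X*[1,-1,-1]
    return cv2.projectPoints(X,np.zeros(3),np.zeros(3),K(p),np.array(p["D"],float))[0].reshape(-1,2)
E
python3 - <<'E'
from h import *
print(arm.state())
for n in("scene","side","wrist"):
    p=camera_params(n); print(n,np.round(p["T"],3).tolist(),p["vfov"])
    im=snapshot(n); cv2.imwrite(f"pics/{n}0.png",im[:,:,::-1]); np.save(f"pics/{n}0.npy",im)
E
```

```text
{'time': 0.0, 'joint_positions': array([-3.77846409e-02,  1.16471722e-01,  1.44226701e+00, -1.25735927e-05,
        1.58402428e+00, -3.77923985e-02]), 'joint_vel': array([ 3.16491629e-04, -5.14457229e-05,  5.01505104e-04, -2.36613853e-03,
       -9.52851642e-04,  4.06678497e-04]), 'joint_torque': array([-2.39607485e-03, -7.21266031e+01, -6.22611737e+01,  7.77577632e-02,
        2.38535833e-02, -2.17692599e-05]), 'eef_pos': array([6.74807429e-01, 5.14880327e-06, 2.36713711e-01]), 'orientation': array([-2.22083203e+00, -2.22084890e+00,  1.26403948e-03]), 'force': array([0.56401212, 0.50879139, 0.55357826]), 'ft_torque': array([ 0.04648596, -0.02602845, -0.00117132]), 'finger_force': 0.0, 'grip_width': 0.09312835184780807}
scene [[0.498, -0.664, 0.558, 1.18], [0.867, 0.368, -0.337, -0.392], [0.018, 0.651, 0.759, 0.923], [0.0, 0.0, 0.0, 1.0]] 57.12776619263432
side [[0.908, 0.304, -0.287, 0.203], [-0.418, 0.635, -0.649, -0.769], [-0.016, 0.71, 0.704, 0.893], [0.0, 0.0, 0.0, 1.0]] 44.01082557655137
wrist [[1.0, 0.0, 0.002, 0.676], [-0.001, 0.97, 0.243, 0.067], [-0.002, -0.243, 0.97, 0.383], [0.0, 0.0, 0.0, 1.0]] 64.94749192953907
```

View pics/scene0.png

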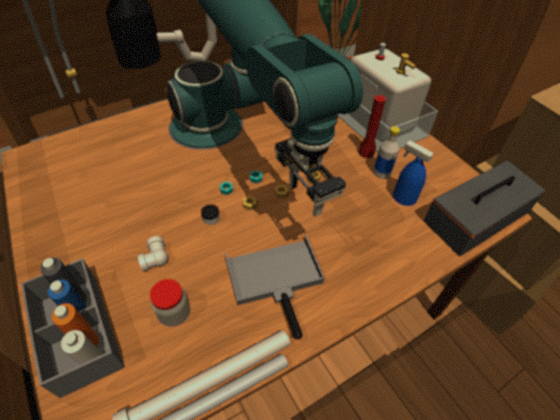

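View pics/wrist0.png

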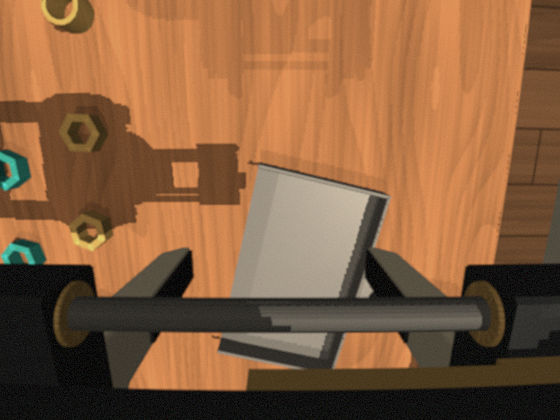

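View pics/side0.png

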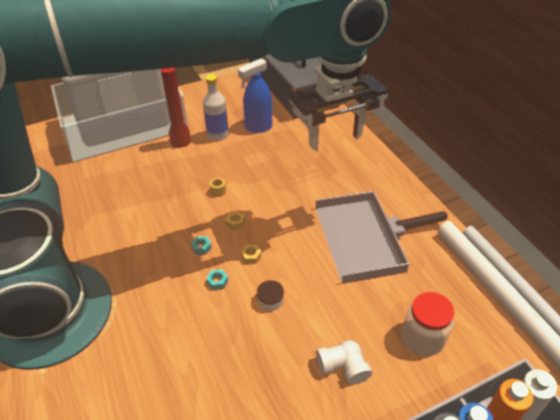

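The side view shows the two brass hex nuts at (236,220) and (251,254). The brass ring at (218,187) is taller and round, so it is the coupling. The turquoise decoys are at (202,244) and (217,279), the tub at (270,295), and the pan mouth runs (317,203) to (342,280). In the wrist view the nuts are at (82,131) and (90,232), and the coupling at (62,8). I'll confirm with a crop and measure.

```bash
python3 - <<'E'
from h import *
im=np.load("pics/wrist0.npy"); s=np.load("pics/side0.npy")
a=cv2.resize(im[0:290,0:400],None,fx=2,fy=2,interpolation=2)[:580,:440]
b=cv2.resize(s[165:310,180:270],None,fx=4,fy=4,interpolation=2)[:580,:360]
cv2.imwrite("pics/crop.png",np.hstack([a,b])[:,:,::-1])
pw=camera_params("wrist");ps=camera_params("side")
print("wrist nuts",px2w(pw,[(82,131),(90,232)],.02).round(3).tolist())
print("coupl top w",px2w(pw,[(60,8)],.032).round(3).tolist())
print("side nuts",px2w(ps,[(236,219),(251,253)],.015).round(3).tolist())
print("side coupling,turq,tub",px2w(ps,[(218,183)],.032).round(3).tolist(),px2w(ps,[(202,243),(217,278)],.02).round(3).tolist(),px2w(ps,[(270,289)],.036).round(3).tolist())
print("pan mouth floor (wrist)",px2w(pw,[(250,165),(219,350)],.0).round(3).tolist())
print("pan top front corners w",px2w(pw,[(262,163),(388,196),(330,368)],.03).round(3).tolist())
print("pan side",px2w(ps,[(321,211),(342,279)],.0).round(3).tolist())
# contours brass-coloured in wrist/side
for n,I,p in(("w",im,pw),("s",s,ps)):
    hsv=cv2.cvtColor(I,cv2.COLOR_RGB2HSV)
    print(n,[hsv[v,u].tolist() for u,v in ([(70,120),(78,222),(100,235)] if n=="w" else [(228,220),(243,254)])],hsv[250,100].tolist())
E
```

```text
wrist nuts [[0.46, 0.073, 0.02], [0.454, -0.042, 0.02]]
coupl top w [[0.459, 0.193, 0.032]]
side nuts [[0.458, 0.07, 0.015], [0.45, -0.044, 0.015]]
side coupling,turq,tub [[0.459, 0.192, 0.032]] [[0.359, 0.027, 0.02], [0.356, -0.082, 0.02]] [[0.442, -0.168, 0.036]]
pan mouth floor (wrist) [[0.642, 0.033, 0.0], [0.594, -0.213, 0.0]]
pan top front corners w [[0.657, 0.038, 0.03], [0.794, 0.002, 0.03], [0.74, -0.218, 0.03]]
pan side [[0.661, 0.02, 0.0], [0.604, -0.186, 0.0]]
w [[19, 151, 130], [18, 154, 126], [21, 148, 213]] [12, 156, 208]
s [[18, 167, 165], [19, 165, 210]] [14, 162, 232]
```

View pics/crop.png

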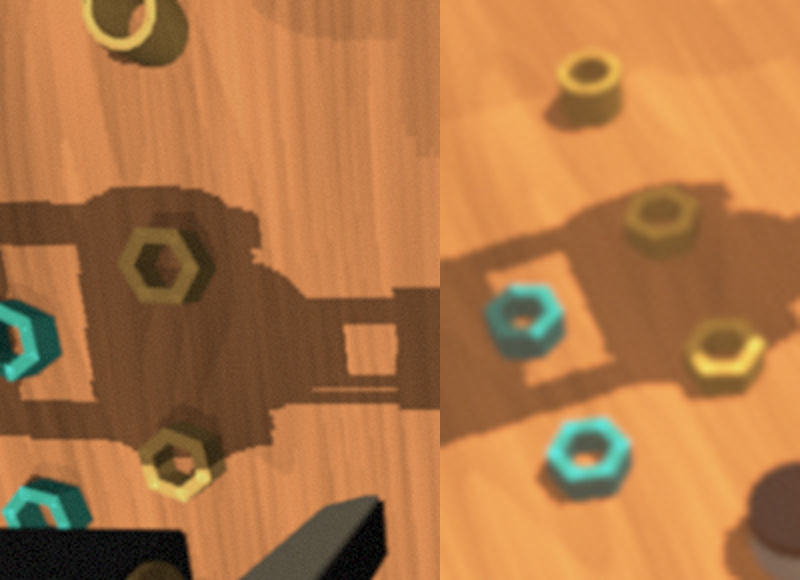

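The crop confirms it: both nuts are hexagonal brass, at (0.459,0.071) and (0.452,-0.043). The taller ring is round (coupling) and the turquoise ones stay put. The mouth centre is about (0.623,-0.079) with pan yaw about -14°. I'll sweep both along heading -24° with the fingers part-open across the path.

```bash
python3 -m pendant '[-0.05,-0.45,0,-0.2,0.27, -0.1,-0.9,0,-0.4,0.27, -0.1,-0.95,0,-0.55,0.27, -0.1,-0.95,0,-0.733,0.27, -0.1,-0.95,0,-0.733,0.27]'
python3 -m pendant '[0,0,0,-0.22,0.27, 0,0,0,-0.22,0.27, 0,0,0,-0.22,0.27]'
cat >> h.py <<'E'
from scipy.spatial.transform import Rotation as Ro
def go(x,y,z):
    s=arm.state(); R=Ro.from_rotvec(s["orientation"]).as_matrix()
    print("t",s["time"],"pos",s["eef_pos"].round(4),"toolx heading",np.degrees(np.arctan2(R[1,0],R[0,0])).round(1),"w",round(s["grip_width"],3))
    print("shift units",((np.array([x,y,z])-s["eef_pos"])@R/.2).round(3))
E
python3 -c "
from h import *
go(.406,-.023,.1)"
```

```text
time: 0.78
eef_pos: [0.4842, -0.0201, 0.2379]
orientation: [0.969, 2.987, 0.0]
force: [0.3, 0.1, -0.1]
grip_width: 0.0475
finger_force: 0.0
time: 1.15
eef_pos: [0.4849, -0.02, 0.2373]
orientation: [-0.452, -3.109, -0.0]
force: [-0.1, -0.7, 0.9]
grip_width: 0.0257
finger_force: 0.0
t 1.15 pos [ 0.4849 -0.02    0.2373] toolx heading 163.5 w 0.026
shift units [ 0.374 -0.127  0.687]
```

```bash
python3 -m pendant '[0.2,-0.06,0.3,0.083,0.27, 0.374,-0.127,0.6,0.083,0.27, 0.374,-0.127,0.69,0.083,0.27, 0.374,-0.127,0.69,0.083,0.27]'
python3 - <<'E'
from h import *
go(.406,-.023,.028)
for n in("side","wrist"):
    I=snapshot(n); cv2.imwrite(f"pics/{n}1.png",I[:,:,::-1])
E
```

```text
time: 1.65
eef_pos: [0.4047, -0.023, 0.0978]
orientation: [-0.657, -3.069, 0.0]
force: [0.1, -0.4, 1.1]
grip_width: 0.0253
finger_force: 0.0
t 1.65 pos [ 0.4047 -0.023   0.0978] toolx heading 155.8 w 0.025
shift units [-0.007  0.003  0.349]
```

View pics/side1.png

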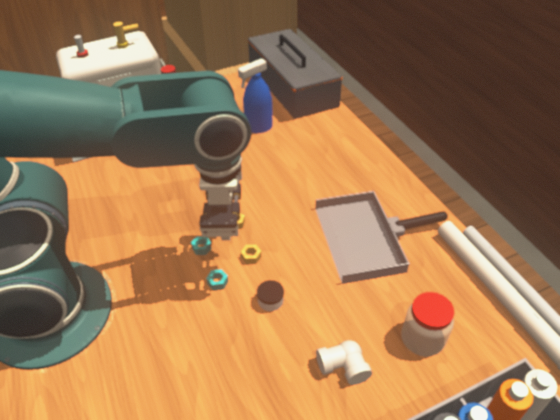

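The side view shows the gripper clear behind the nut at (251,254). The turquoise nuts and tub haven't moved. Descending and starting the sweep.

```bash
python3 -m pendant '[0,0,0.2,0,0.27, 0,0,0.348,0,0.27, 0,0,0.348,0,0.27]'
python3 -m pendant '[-0.08,0,0,0,0.27, -0.16,0,0,0,0.27, -0.24,0,0,0,0.27, -0.32,0,0,0,0.27, -0.4,0,0,0,0.27]'
python3 -m pendant '[-0.06,0,0,0,0.27, -0.12,0,0,0,0.27, -0.18,0,0,0,0.27, -0.22,0,0,0,0.27, -0.23,0,0,0,0.27]'
python3 - <<'E'
from h import *
go(.66,-.13,.028)
I=snapshot("side"); cv2.imwrite("pics/side2.png",cv2.resize(I[160:320,170:430],None,fx=3,fy=3)[:,:,::-1])
E
```

```text
time: 2.12
eef_pos: [0.4063, -0.0231, 0.0299]
orientation: [-0.653, -3.071, 0.0]
force: [0.4, 0.1, 0.9]
grip_width: 0.0249
finger_force: 0.0
time: 2.75
eef_pos: [0.4811, -0.056, 0.0322]
orientation: [0.652, 3.071, 0.0]
force: [-2.3, 1.1, 1.7]
grip_width: 0.0252
finger_force: 0.8
time: 3.38
eef_pos: [0.5215, -0.0745, 0.0297]
orientation: [-0.652, -3.073, -0.0]
force: [-1.4, 0.6, 1.4]
grip_width: 0.0251
finger_force: 1.0
t 3.375 pos [ 0.5215 -0.0745  0.0297] toolx heading 156.0 w 0.025
shift units [-0.746  0.027  0.008]
```

View pics/side2.png

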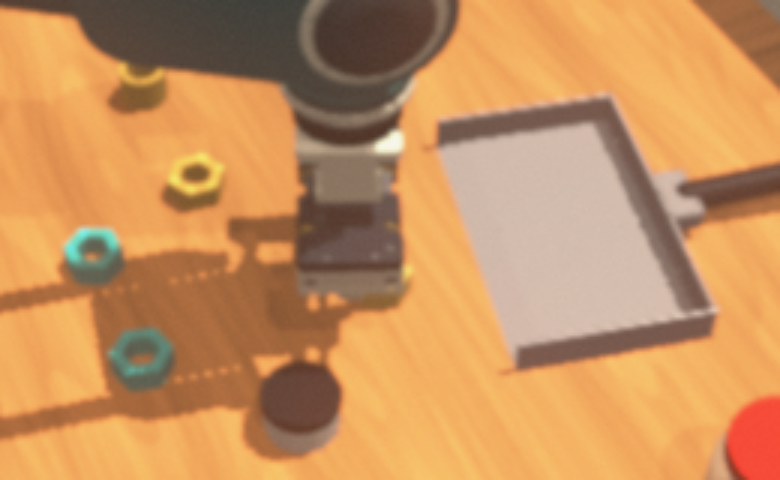

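The nut is riding ahead of the fingers at crop (385,290) and everything else is in place. The mouth line matches my estimate, so I'll continue.

```bash
python3 -m pendant '[-0.07,0,0,0,0.27, -0.15,0,0,0,0.27, -0.23,0,0,0,0.27, -0.31,0,0,0,0.27, -0.39,0,0,0,0.27]'
python3 -m pendant '[-0.08,0,0,0,0.27, -0.16,0,0,0,0.27, -0.24,0,0,0,0.27, -0.32,0,0,0,0.27, -0.37,0,0,0,0.27]'
python3 -m pendant '[-0.05,0,0,0,0.27, -0.05,0,0,0,0.27, 0.05,0,0,0,0.27, 0.1,0,-0.2,0,0.27, 0.1,0,-0.4,0,0.27]'
python3 - <<'E'
from h import *
go(.413,.091,.1)
I=snapshot("side"); cv2.imwrite("pics/side3.png",cv2.resize(I[160:320,170:430],None,fx=3,fy=3)[:,:,::-1])
E
```

```text
time: 4.05
eef_pos: [0.5935, -0.1064, 0.0298]
orientation: [-0.652, -3.073, -0.0]
force: [-1.6, -0.2, 0.7]
grip_width: 0.0252
finger_force: 0.8
time: 4.68
eef_pos: [0.661, -0.1365, 0.0297]
orientation: [-0.652, -3.073, 0.0]
force: [-2.1, 1.2, 2.1]
grip_width: 0.0251
finger_force: 1.2
time: 5.3
eef_pos: [0.6409, -0.1274, 0.1106]
orientation: [-0.651, -3.072, -0.0]
force: [0.4, 0.5, 0.5]
grip_width: 0.025
finger_force: 0.0
t 5.3 pos [ 0.6409 -0.1274  0.1106] toolx heading 156.1 w 0.025
shift units [1.484 0.536 0.054]
```

View pics/side3.png

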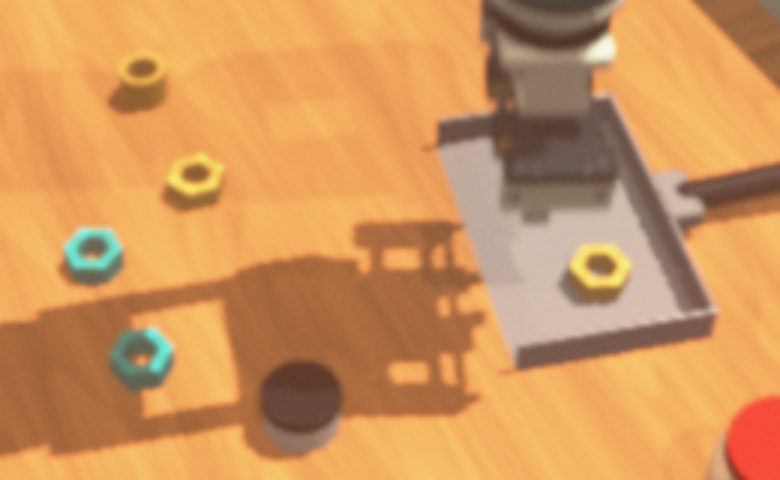

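The first nut lies well inside the pan at crop (600,268). Moving behind the second, at crop (195,175).

```bash
python3 -m pendant '[0.25,0.1,0,0,0.27, 0.5,0.2,0,0,0.27, 0.75,0.3,0,0,0.27, 0.95,0.45,0,0,0.27, 0.95,0.536,0,0,0.27]'
python3 -m pendant '[0.25,0,0,0,0.27, 0.5,0,0,0,0.27, 0.53,0,0,0,0.27, 0.53,0,0,0,0.27]'
python3 -c "
from h import *
go(.413,.091,.028)"
```

```text
time: 5.98
eef_pos: [0.5104, 0.049, 0.1102]
orientation: [0.649, 3.073, 0.001]
force: [0.3, -1.3, -0.3]
grip_width: 0.0252
finger_force: 0.0
time: 6.48
eef_pos: [0.4155, 0.0902, 0.1102]
orientation: [0.651, 3.072, 0.0]
force: [0.3, -0.5, 0.2]
grip_width: 0.0249
finger_force: 0.0
t 6.475 pos [0.4155 0.0902 0.1102] toolx heading 156.1 w 0.025
shift units [ 0.013 -0.002  0.411]
```

```bash
python3 -m pendant '[0.01,0,0.2,0,0.27, 0.01,0,0.41,0,0.27, 0.01,0,0.411,0,0.27]'
python3 -m pendant '[-0.08,0,0,0,0.27, -0.16,0,0,0,0.27, -0.24,0,0,0,0.27, -0.32,0,0,0,0.27, -0.4,0,0,0,0.27]'
python3 -m pendant '[-0.08,0,0,0,0.27, -0.16,0,0,0,0.27, -0.24,0,0,0,0.27, -0.32,0,0,0,0.27, -0.4,0,0,0,0.27]'
python3 - <<'E'
from h import *
go(.695,-.034,.028)
I=snapshot("side"); cv2.imwrite("pics/side4.png",cv2.resize(I[160:320,170:430],None,fx=3,fy=3)[:,:,::-1])
E
```

```text
time: 6.85
eef_pos: [0.4123, 0.0903, 0.0253]
orientation: [-0.652, -3.068, 0.003]
force: [-0.3, 0.0, 0.1]
grip_width: 0.0251
finger_force: 0.0
time: 7.48
eef_pos: [0.4873, 0.0581, 0.028]
orientation: [-0.652, -3.073, -0.0]
force: [-4.3, 3.1, 6.7]
grip_width: 0.025
finger_force: 3.5
time: 8.1
eef_pos: [0.5603, 0.0256, 0.0278]
orientation: [-0.652, -3.073, -0.0]
force: [-5.3, 3.1, 7.0]
grip_width: 0.0254
finger_force: 3.7
t 8.1 pos [0.5603 0.0256 0.0278] toolx heading 156.0 w 0.025
shift units [-0.736  0.001 -0.001]
```

View pics/side4.png

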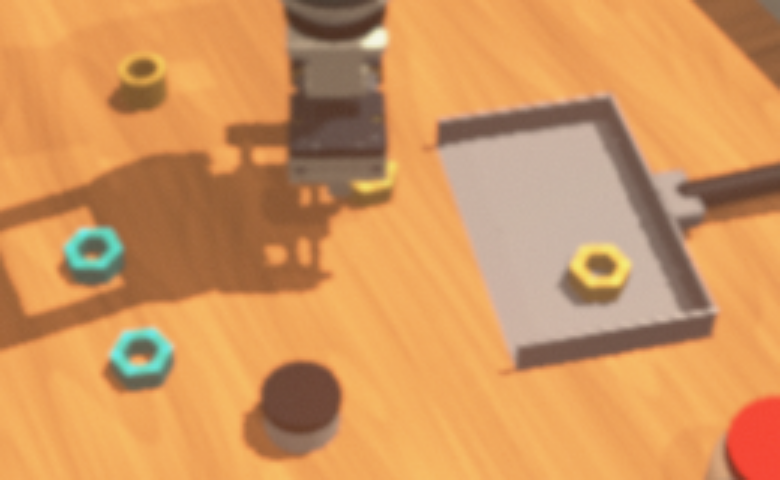

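Nut_a is ahead of the fingers at crop (372,182), still flat on the wood. The other things haven't moved, so I'll push it in.

```bash
python3 -m pendant '[-0.07,0,0,0,0.27, -0.15,0,0,0,0.27, -0.23,0,0,0,0.27, -0.31,0,0,0,0.27, -0.39,0,0,0,0.27]'
python3 -m pendant '[-0.08,0,0,0,0.27, -0.16,0,0,0,0.27, -0.24,0,0,0,0.27, -0.32,0,0,0,0.27, -0.36,0,0,0,0.27]'
python3 -m pendant '[0,0,0,0,0.27, 0.05,0,0,0,0.27, 0.1,0,0,0,0.27, 0.1,0,-0.4,0,0.27, 0.1,0,-0.8,0,0.27]'
python3 -m pendant '[0.25,0,0,0,0.27, 0.5,0,0,0,0.27, 0.75,0,0,0,0.27, 0.75,0,0,0,0.27]'
python3 - <<'E'
from h import *
I=snapshot("side"); cv2.imwrite("pics/side5.png",cv2.resize(I[60:420,70:470],None,fx=1.6,fy=1.6)[:,:,::-1])
p=camera_params("side")
E
```

```text
time: 8.78
eef_pos: [0.6315, -0.006, 0.0276]
orientation: [-0.652, -3.073, 0.0]
force: [-2.6, 0.6, 2.1]
grip_width: 0.0253
finger_force: 2.5
time: 9.4
eef_pos: [0.6974, -0.0352, 0.0281]
orientation: [-0.652, -3.073, -0.0]
force: [-7.5, 3.6, 9.8]
grip_width: 0.0255
finger_force: 6.2
time: 10.02
eef_pos: [0.6769, -0.0263, 0.1537]
orientation: [-0.651, -3.072, 0.0]
force: [1.4, -0.1, 0.0]
grip_width: 0.0253
finger_force: 0.0
time: 10.52
eef_pos: [0.5384, 0.0354, 0.1529]
orientation: [0.649, 3.073, 0.0]
force: [-0.1, -1.0, -0.2]
grip_width: 0.025
finger_force: 0.0
```

View pics/side5.png

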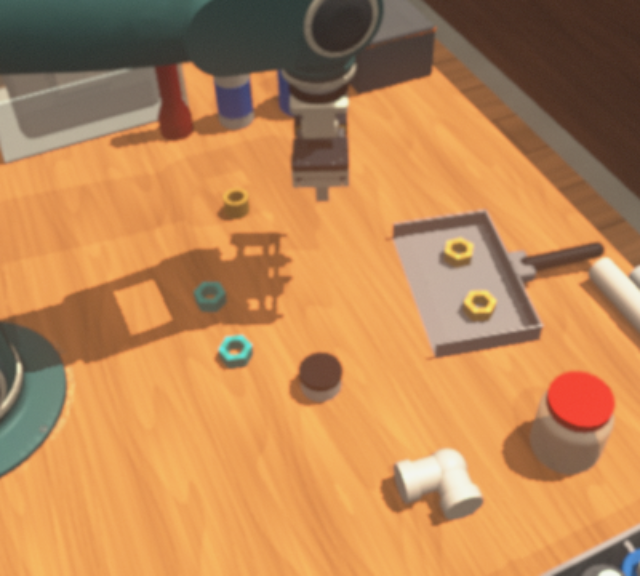

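Both nuts lie flat in the middle of the pan, at crop (458,250) and (480,304). Nothing else has moved and the arm is clear.

```bash
python3 - <<'E'
from h import *
q=np.array([(458,250),(480,303)])/1.6+[70,60]
w=px2w(camera_params("side"),q,.0225)[:,:2]-[.623,-.079]
c,s=np.cos(np.radians(-14)),np.sin(np.radians(-14))
print("pan frame",(w@np.array([[c,-s],[s,c]])).round(3))
print(job.close_job())
E
```

```text
pan frame [[ 0.084  0.049]
 [ 0.084 -0.057]]
the job is handed in; nothing more can be done
None
```

Both nuts were swept over the lip into the dustpan, each about 84 mm behind the mouth edge and well clear of the walls; nothing else moved in the camera views, and the job was handed in after about 11 s of robot time, though no verdict came back.

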